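# Fit the photometer's filter and lamp cap, and hold the cap seated

### The arm

A 7-joint arm with a two-finger parallel gripper is mounted at the origin on the work surface. World frame = base frame: x ahead of the robot, y to its left, z up, the work surface at z = 0. Lengths are in m, angles in rad, forces in N, time in s.
With the tool pointing down it reaches from about 0.35 to 0.9 m from the base axis. Payload 19.9 kg.
Tool frame: the origin (TCP) lies between the finger pads; the fingertips stand 19 mm ahead of it and the grasp point (between the pads) is the TCP; z points along the fingers, y is the line along which they close (so a half turn about z gives the same grasp; the last joint's range is limited). The gripper opens to 94 mm and grips with 3 to 60 N. Pads are 16 mm wide; open, the fingers measure 119 mm over their backs; the gripper's body (75 mm by 177 mm) begins 78 mm behind the grasp point.
Start: joints at [1.274, 0.417, -0.01, 1.614, 0.005, 1.111, -0.053], TCP at [0.158, -0.605, 0.199] pointing down, gripper open.
Joint ranges: [-2.81, 2.81], [-0.39, 2.02], [-1.27, 1.25], [0.06, 2.57], [-1.19, 4.33], [0.19, 2], [-2.82, 2.82]. Speed limits (rad/s): [1.89, 1.89, 2.39, 2.39, 3.01, 3.01, 3.01].

### API

Orientations are given as a 3x3 rotation matrix whose columns are the frame's x, y, z axes.
In Python, from rig import robot, viewer gives the robot as it stands (robot), with the cameras (viewer). Calls block until the motion is done:
- robot.move_ptp(position, orientation): joint-space move of the TCP to a pose.
- robot.move_linear(position, velocity=0.15, frame=None, threshold=None): straight line of the TCP; frame=None keeps the orientation; velocity is the mean speed in m/s. With threshold (N) it stops when the force on the tool has changed by that much, and returns True; else False.
- robot.goto_joints(angles): joint-space move.
- robot.gripper_to(opening): finger opening in m; the grip force is fixed at half the most; returns when the fingers have stopped.
- robot.pause(seconds).
- robot.ik(position, orientation): joint angles nearest the present ones, or None.
- robot.get_state(): the state.
- viewer.grab_frame(name): name is "scene" or "side" or "wrist"; returns the picture (420x560x3 uint8, red, green, blue); there is no depth.
- viewer.camera_info(name): a dict with "fx", "fy", "cx", "cy" (pixels), "rvec" (rotation vector, rad) and "tvec" (3), from world to camera coordinates, as OpenCV has them. Camera axes: x right, y down, z forward; pixel columns grow to the right and rows downward; lengths in m; the calibration is good to about 2 mm. The wrist camera is an equidistant fisheye: a pixel r from the principal point sees the ray r / f radians off the axis. A picture is of the moment at which its call begins: read the wrist's pose just before it. camera_info takes no time and is no camera call; for the wrist camera it gives the pose at the moment of the call.
A pose or a line that the arm cannot do raises robot.PlanningError and nothing moves.
- robot.sign_off(): hands the job in; it is judged then, once.
The state is a dict: "time": time; "qpos": joint angles; "joint_vel": joint speeds; "effort": joint torques, N m; "ee_pos": TCP position; "tool_rot": TCP orientation; "force": force on the tool from outside, world axes, zero at the start; "moment": the same for the moment, N m; "opening": finger opening in m; "grasp_force": force on a finger pad.
Only numpy, scipy, OpenCV 4.12 (cv2) and the standard library are available. Lean on these libraries where they do the work, as an engineer would, in place of code of your own. Each camera call takes 0.05 s, during which the arm holds its last target. There are 200 camera calls.

### The job

Get the photometer module ready for its lamp check: first take the orange filter out of the rack, slide it edgewise into the module's narrow slot until its handle sits fully down on the housing, and let go of it. Then fit the black lamp cap into the module's round port with its lugs in the two notches, push it fully down against the spring, twist it a quarter turn clockwise (seen from above) to the stop, and finish while still gripping it, pushed fully down and turned, because the springs throw it back. Leave the blue and green filters in the rack and do not disturb the bottle, jar, beaker and screwdriver.

Things in the scene. Friction and masses are not known exactly. Their poses are not given: they have to be found in the camera images.
- module: photometer module, fixed white box on a dark-grey base, 150 (x) x 230 (y) x 75 mm high, blue strip on its front (-x) side. Origin: centre of its underside. It carries the round lamp port (55 mm to the -y side) and the filter slot (70 mm to the +y side).
- port (a point): centre of the lamp port's mouth, on top of its square dark-grey collar, 77 mm above the table; axes as the module's. Collar 7 mm thick, bore 43 mm, two notches 13 mm wide at +x and -x (to 29 mm from the centre, yellow marks beyond). The cap's lugs must sink about 5 mm past rest to clear the collar, then turn clockwise only; green dots at +y and -y: where the wing points when turned.
- slot (a point): centre of the filter slot's mouth, on the module's flat top, 75 mm above the table; axes as the module's. The slot is 8 mm wide along x, 55 mm long along y and 50 mm deep, orange strips along both sides.
- rotor (a point): centre of the top of the sprung turntable in the port, 54 mm across: 11 mm below port at rest, 21 mm fully pushed down. It turns and sinks with the cap; its x axis points at the notches at rest. Four brass dogs, 4 mm high, take the lugs between them (13 mm gaps).
- port_plunger (a joint): how far the turntable is pushed down, m: 0 at rest, 0.010 at the stop; spring 4 N at rest to 12 N at the stop
- port_rotor (a joint): how far the turntable is turned clockwise seen from above, rad: 0 at rest (lugs at the notches), 1.5 at the stop; return spring 0.04 N m at rest to 0.17 N m at the stop. The lugs have about 0.1 rad of play in it.
- lamp_cap: black lamp cap, 150 g, 63 mm tall, upright on the table. Origin: centre of underside. Brass barrel 38 mm across, 23 high, with two lugs at its foot at +x and -x (8 wide, 8 high, tips 26 mm from axis); black disc 52 across at 23-31 mm height; black wing grip 44 long (x, in line with the lugs), 14 thick (y), at 31-63 mm height, red line on top. Same after half a turn.
- filter_rack: fixed white rack, 150 (x) x 75 (y) x 60 mm high, with three slots 48 mm apart along its x axis (at -48, 0, +48 mm), each 8 x 55 mm, 50 mm deep. Origin: centre of its underside.
- filter_orange: black plate 5 mm thick (x), 50 wide (y), 46 high, amber window, under an orange handle bar 11 (x) x 58 (y) mm at 46-70 mm height; 50 g. Origin: centre of the plate's lower edge, z up. Hangs by its handle in one of the rack's slots, origin 14 mm above the table; same after half a turn. Fully home in the module the handle rests on the top, origin 46 mm below slot.
- filter_blue: the same with a blue handle, in another slot of the rack; leave it there
- filter_green: the same with a green handle, in another slot of the rack; leave it there
- reagent_bottle: loose white bottle with a blue cap, 60 mm across, 130 mm tall, a bystander. Origin: centre of its underside
- control_jar: loose amber jar with a red lid, 50 mm across, 60 mm tall, a bystander. Origin: centre of its underside
- beaker: loose glass beaker, 70 mm across, 90 mm tall, a bystander. Origin: centre of its underside
- screwdriver: screwdriver lying on the table, a bystander; origin under its middle

How it is judged:
On the way, in this order (a step that is already met when the one before it is completed fails the run):
1. the orange filter is fully home in the module's slot and let go (z of filter_orange in the frame of slot below -0.042 m and horizontal distance between filter_orange and slot below 0.006 m and angle between filter_orange's own z axis and vertical below 0.1 rad and angle between the x axis of filter_orange and the x axis of module, either way round below 0.12 rad and contact force between the fingers and filter_orange below 0.2 N), for 0.2 s.
2. the lamp cap is in the port, upright, its lugs in the notches (z of lamp_cap in the frame of port below -0.008 m and horizontal distance between lamp_cap and port below 0.005 m and angle between lamp_cap's own z axis and vertical below 0.12 rad), for 0.1 s.
At the end, for the whole second after the job is handed in: Orange filter home in the slot (handle within 4 mm of the top, 6 mm of centre, upright), untouched; lamp cap upright in the port within 5 mm of centre; turntable pushed down over 7.5 of 10 mm and turned over 1.25 of 1.5 rad while the fingers grip the cap (all of step 1 and all of step 2 and angle between the x axis of lamp_cap and the x axis of rotor, either way round below 0.25 rad and value of joint port_plunger above 0.0075 m and value of joint port_rotor above 1.25 rad and contact force between the fingers and lamp_cap above 1.5 N); the arm keeps its last pose, push and grip.
It fails at once if the blue or green filter is moved more than 20 mm (distance of any of filter_blue, filter_green from where it was at the start of the episode above 0.02 m).
It fails at once if the bottle, jar, beaker or screwdriver is moved more than 30 mm (distance of any of reagent_bottle, control_jar, beaker, screwdriver from where it was at the start of the episode above 0.03 m).
It also fails if it takes over 61 s, if anything falls off the work surface, if the arm or the gripper's body presses on something with over 40 N, if the wrist force passes 120 N, or if a joint passes its speed limit or range.

## Working session

There is one attempt and no reset: what is moved stays moved. The work goes in short steps, each a Python script; the robot and the scene stay as the last script left them, time stands still between calls to the robot, and variables do not carry over. Pictures are saved under pics/ and viewed, at most 12 in all, crops included, and the job is handed in when it is done.

```bash
mkdir -p pics; ls; python3 - <<'E'
from rig import robot, viewer
import cv2
for n in ["scene","side","wrist"]:
    i=viewer.camera_info(n); print(n,i)
    cv2.imwrite(f"pics/{n}0.png",viewer.grab_frame(n)[:,:,::-1])
E
```

```text
pics
rig.py
scene {'fx': 481.48056542489707, 'fy': 481.48056542489707, 'cx': 282.6933792443205, 'cy': 208.83402972031627, 'rvec': array([ 2.00160472,  1.67482225, -0.52275547]), 'tvec': array([-0.09489429, -0.39722594,  1.79036766])}
side {'fx': 503.1021140750305, 'fy': 503.1021140750305, 'cx': 279.83221608105293, 'cy': 218.16566925602194, 'rvec': array([ 0.70442281, -2.46205515,  1.35713914]), 'tvec': array([0.45570339, 0.21533369, 1.20958036])}
wrist {'fx': 325.19226210127806, 'fy': 325.19226210127806, 'cx': 277.71373932204284, 'cy': 205.87493202087063, 'rvec': array([-2.31983851,  1.79370537,  0.23088633]), 'tvec': array([-0.62491105, -0.02574714,  0.39112546])}
```

View pics/scene0.png

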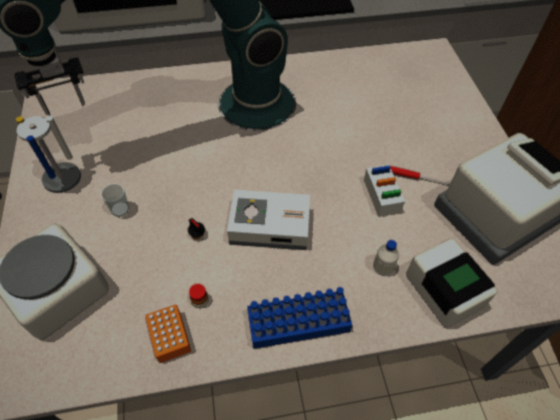

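View pics/side0.png

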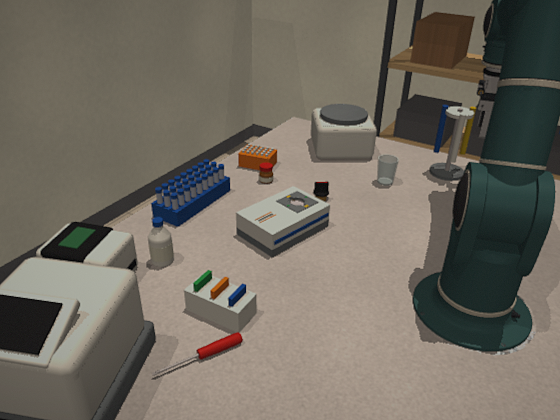

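The scene view shows the rack at about (385,188) with its orange handle at (386,182), the module at (270,218) with port at (252,211) and slot at (294,214), and the cap at (196,229). The side view agrees. The screwdriver lies beside the rack and the bottle sits beyond it.

```bash
cat > h.py <<'E'
import numpy as np, cv2
from rig import robot, viewer
def cam(info):
    R=cv2.Rodrigues(np.array(info["rvec"]))[0]; t=np.array(info["tvec"]); return R,t,-R.T@t
def ray(info,px,fish=False):
    R,t,c=cam(info); px=np.atleast_2d(np.array(px,float))
    a=(px-[info["cx"],info["cy"]])/[info["fx"],info["fy"]]
    if fish:
        th=np.linalg.norm(a,axis=1,keepdims=True); a=a/np.maximum(th,1e-9)*np.tan(th)
    return c,np.hstack([a,np.ones((len(a),1))])@R
def onplane(info,px,z,fish=False):
    c,d=ray(info,px,fish); return c+d*((z-c[2])/d[:,2])[:,None]
def down(yaw):  # tool z down, tool y axis (closing line) at angle yaw in world
    y=np.array([np.cos(yaw),np.sin(yaw),0]); z=np.array([0,0,-1.]); return np.column_stack([np.cross(y,z),y,z])
def near(yaw,ref=None):
    return yaw
E
python3 - <<'E'
from h import *
i=viewer.camera_info("scene")
for n,p,z in [("orange",(386,182),.08),("blue",(381,171),.08),("green",(391,193),.08),("port",(252,211),.077),("slot",(294,214),.075),("cap",(195,223),.063)]:
    print(n,onplane(i,p,z).round(3))
s=robot.get_state(); w=viewer.camera_info("wrist"); R,t,c=cam(w)
print(s["tool_rot"].round(3), "cam in tool",s["tool_rot"].T@(c-s["ee_pos"]), "cam axes in tool\n",(s["tool_rot"].T@R.T).round(3),s["time"])
E
```

```text
orange [[0.507 0.324 0.08 ]]
blue [[0.462 0.322 0.08 ]]
green [[0.551 0.326 0.08 ]]
port [[ 0.542 -0.095  0.077]]
slot [[0.572 0.024 0.075]]
cap [[ 0.546 -0.263  0.063]]
[[ 0.968  0.252 -0.   ]
 [ 0.252 -0.968  0.001]
 [-0.    -0.001 -1.   ]] cam in tool [ 0.07311037  0.00061023 -0.18608831] cam axes in tool
 [[-0.001 -0.968 -0.251]
 [ 1.    -0.    -0.   ]
 [ 0.    -0.251  0.968]] 0.15
```

```bash
python3 - <<'E'
from h import *
import pickle
D={}
for k,p in [("a",(0.52,-0.18,0.25)),("b",(0.54,-0.02,0.25)),("c",(0.50,0.30,0.25))]:
    robot.move_ptp(p,down(-np.pi/2)); robot.pause(0.2)
    i=viewer.camera_info("wrist"); im=viewer.grab_frame("wrist"); D[k]=(i,im)
    cv2.imwrite(f"pics/w_{k}.png",im[:,:,::-1]); print(robot.get_state()["time"],robot.get_state()["ee_pos"])
pickle.dump(D,open("D.pkl","wb"))
E
```

```text
2.4167 [ 0.51992711 -0.18041709  0.24997487]
3.35 [ 0.53998817 -0.02094006  0.24995451]
4.825 [0.50044612 0.2991765  0.2500266 ]
```

View pics/w_a.png

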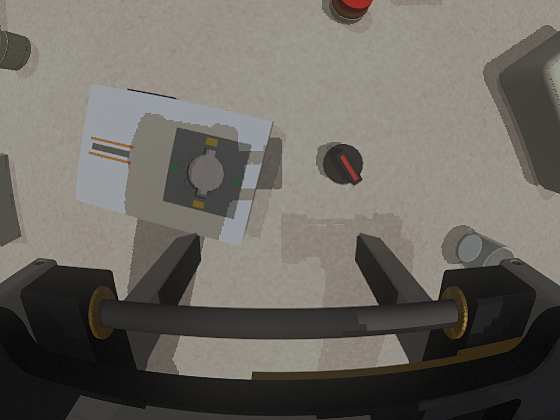

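View pics/w_b.png

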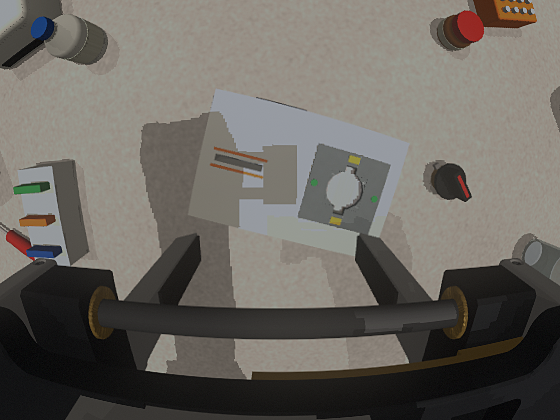

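View pics/w_c.png

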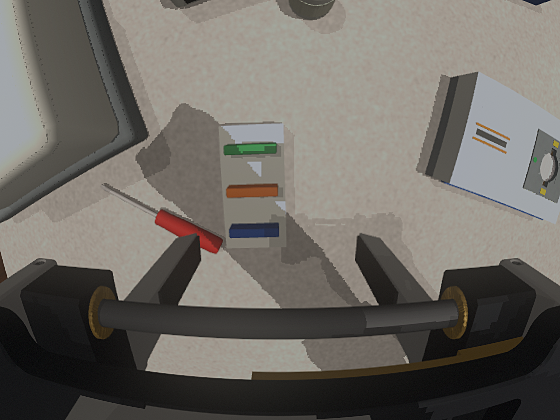

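The wrist views show:
- **View a:** the cap's red line at (350,168).
- **View b:** the yellow notch marks at (355,160) and (335,220), green dots at (314,183) and (374,199), and orange strips around (240,160).
- **View c:** green, orange and blue handles at (250,149), (252,190) and (255,230). The screwdriver lies just beside the blue end.

```bash
cat > meas.py <<'E'
from h import *
def blob(im,hue,box,smin=90,vmin=50):
    h=cv2.cvtColor(im,cv2.COLOR_RGB2HSV); H=h[...,0].astype(int)
    m=np.minimum(abs(H-hue[0]),180-abs(H-hue[0]))<=hue[1]
    m&=(h[...,1]>smin)&(h[...,2]>vmin); k=np.zeros_like(m); x0,y0,x1,y1=box; k[y0:y1,x0:x1]=1
    m&=k
    n,l,s,c=cv2.connectedComponentsWithStats(m.astype(np.uint8))
    o=sorted([(s[j,4],j) for j in range(1,n)],reverse=True)
    return [(a,c[j],np.argwhere(l==j)[:,::-1]) for a,j in o if a>3]
def line(info,pts,z):   # blob on plane z: centre + long-axis angle, extents
    P=onplane(info,pts,z,True)[:,:2].astype(np.float32); (c,s,a)=cv2.minAreaRect(P*1000); 
    d=cv2.fitLine(P,cv2.DIST_L2,0,1e-6,1e-6).ravel()
    return P.mean(0).round(4),(np.array(c)/1000).round(4),np.round(s,1),np.arctan2(d[1],d[0]).round(3)
E
python3 - <<'E'
from meas import *
import pickle
D=pickle.load(open("D.pkl","rb"))
def show(n,v,hue,box,z,**k):
    i,im=D[v]
    for b in blob(im,hue,box,**k)[:3]: print(n,v,b[0],b[1].round(1),*line(i,b[2],z))
for n,hue,y in [("grn",(65,15),149),("org",(10,6),190),("blu",(113,15),230)]: show(n,"c",hue,(215,y-12,290,y+12),.084)
show("org","b",(10,6),(10,205,60,235),.084)
show("yel","b",(25,6),(315,145,370,230),.077)
show("gdot","b",(70,20),(305,170,385,210),.077,smin=60,vmin=30)
show("strip","b",(13,8),(200,140,275,185),.075,smin=70)
show("yel","a",(25,6),(180,130,230,215),.077)
show("strip","a",(13,8),(80,130,140,170),.075,smin=70)
show("yelc","c",(25,6),(530,130,560,210),.077)
show("strip","c",(13,8),(465,115,520,160),.075,smin=70)
show("cap","a",(0,8),(330,145,370,190),.063)
show("cap","b",(0,8),(445,165,480,205),.063)
for v,b in (("a",(330,145,370,190)),):
    pass
E
```

```text
grn c 505 [249.3 148.6] [0.5466 0.3292] [0.5466 0.3292] [10.9 55.9] -1.544
org c 645 [251.6 190.4] [0.5002 0.3274] [0.5002 0.3278] [14.2 57.4] -1.533
blu c 436 [253.3 232.4] [0.451  0.3266] [0.4527 0.3265] [14.6 56.6] -1.551
blu c 32 [251.8 224.1] [0.461 0.328] [0.4605 0.3273] [ 1.2 30.9] -1.561
org b 353 [ 36.9 220. ] [0.5021 0.3164] [0.5022 0.318 ] [14.9 76.5] -1.493
yel b 79 [353.9 159.5] [ 0.5738 -0.1076] [ 0.5738 -0.1075] [13.3  7.6] 1.318
yel b 72 [335.2 220.4] [ 0.5023 -0.0886] [ 0.5022 -0.0888] [12.7  8.1] 1.277
gdot b 40 [313.8 182.1] [ 0.5475 -0.0622] [ 0.5476 -0.0624] [6.9 6.8] -0.869
gdot b 37 [373.8 198.6] [ 0.5285 -0.1339] [ 0.528 -0.134] [7.2 7.6] 1.189
strip b 168 [240.5 154.3] [0.579  0.0199] [0.5791 0.0202] [61.4  3.5] 1.309
strip b 145 [234.6 170.1] [0.5612 0.027 ] [0.5608 0.0257] [61.2  3.3] 1.31
yel a 86 [211.6 141.5] [ 0.5739 -0.1074] [ 0.5741 -0.1072] [13.4  8.2] 1.357
yel a 79 [198.  203.9] [ 0.5023 -0.0883] [ 0.5023 -0.0882] [13.5  8.2] 1.299
strip a 102 [109.9 157.5] [0.5606 0.024 ] [0.5608 0.0252] [61.3  3.3] 1.309
strip a 102 [111.9 142.3] [0.579  0.0196] [0.5792 0.0202] [61.8  3.2] 1.31
yelc c 31 [542.4 191.1] [ 0.502  -0.0891] [ 0.5021 -0.0893] [12.9  8. ] 1.347
yelc c 30 [555.4 143.6] [ 0.5737 -0.108 ] [ 0.5735 -0.1081] [13.4  7.7] 1.371
strip c 81 [489.5 144.7] [0.5608 0.025 ] [0.5606 0.0243] [60.8  3.1] 1.312
strip c 77 [492.2 130.5] [0.5795 0.0218] [0.5792 0.0203] [61.   3.1] 1.314
cap a 138 [348.7 167.5] [ 0.5425 -0.2644] [ 0.5425 -0.2643] [35.1  5.7] 0.6
cap b 97 [463.  186.1] [ 0.5424 -0.2647] [ 0.5424 -0.2648] [35.5  6. ] 0.619
```

```bash
cat >> h.py <<'E'
PORT=np.array([.5380,-.0980]); SLOT=np.array([.5701,.0228]); MY=-0.260
ORG=np.array([.4988,.3278]); RY=0.027; CAP=np.array([.5425,-.2644]); CY=0.61
def st():
    s=robot.get_state(); return "t %.2f pos %s F %s M %s open %.4f gf %.1f"%(s["time"],np.round(s["ee_pos"],4),np.round(s["force"],1),np.round(s["moment"],2),s["opening"],s["grasp_force"])
E
python3 - <<'E'
from h import *
pi=np.pi
for k in (-pi,0,pi):
  for n,p,z,y in [("org",ORG,.081,RY),("slot",SLOT,.1,MY),("cap",CAP,.053,CY+pi/2),("port",PORT,.12,MY+pi/2),("end",PORT,.11,MY+pi/2-1.6)]:
    q=robot.ik([*p,z],down(y+k)); print(round(k),n,None if q is None else np.round(q,2))
E
```

```text
-3 org [ 0.12  0.78 -1.09  1.76  0.78  1.1   1.94]
-3 slot [ 0.69  0.7  -1.09  1.81  0.7   1.08  2.22]
-3 cap [ 0.71  0.58 -0.41  1.77  0.29  0.85 -0.79]
-3 port [ 0.5   0.41 -0.47  1.87  0.23  0.92 -1.9 ]
-3 end [-0.68  0.64  1.08  1.92 -0.67  1.01 -2.72]
0 org [-0.02  0.65 -0.83  1.76  0.57  0.99 -1.05]
0 slot [ 0.45  0.53 -0.7   1.82  0.42  0.94 -0.7 ]
0 cap [ 1.15  0.85 -1.09  1.76  0.85  1.09  1.95]
0 port [ 0.87  0.56 -0.98  1.86  0.54  1.02  0.98]
0 end [ 0.64  0.46 -0.64  1.87  0.34  0.92 -0.45]
3 org [ 0.12  0.78 -1.09  1.76  0.78  1.1   1.94]
3 slot [ 0.69  0.7  -1.09  1.81  0.7   1.08  2.22]
3 cap [ 0.71  0.58 -0.41  1.77  0.29  0.85 -0.79]
3 port [ 0.5   0.41 -0.47  1.87  0.23  0.92 -1.9 ]
3 end [-0.68  0.64  1.08  1.92 -0.67  1.01 -2.72]
```

```bash
python3 - <<'E'
from h import *
robot.move_ptp([*ORG,.14],down(RY)); robot.gripper_to(.042)
print(robot.move_linear([*ORG,.0815],velocity=.08,threshold=8),st())
robot.gripper_to(.0); print(st())
robot.move_linear([*ORG,.165],velocity=.1); print(st())
i=viewer.camera_info("side"); cv2.imwrite("pics/s1.png",viewer.grab_frame("side")[100:340,140:420,::-1].repeat(2,0).repeat(2,1))
E
```

```text
False t 7.90 pos [0.4989 0.3281 0.0819] F [ 0.5 -0.5  0.1] M [-0.03 -0.1   0.  ] open 0.0423 gf 0.0
t 8.67 pos [0.4988 0.3278 0.0815] F [ 0.1 -0.4 -0.2] M [-0.1  -0.07  0.04] open 0.0004 gf 0.0
t 9.65 pos [0.4986 0.3275 0.1644] F [ 0.2  0.  -0.5] M [-0.08 -0.12  0.01] open 0.0007 gf 0.0
```

View pics/s1.png

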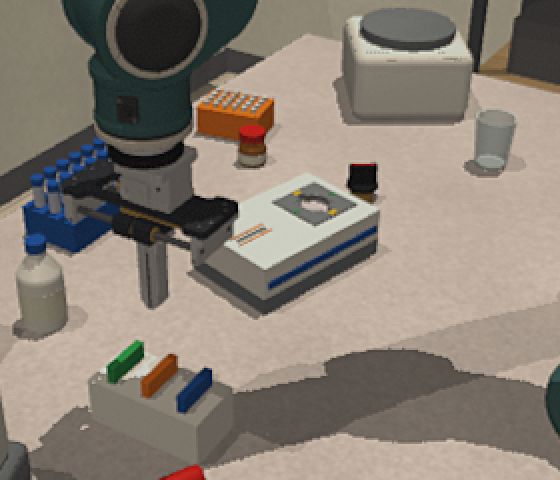

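The view shows the orange filter still in the rack at crop pixel (159,373), and the closed fingers hanging at (153,300) with nothing in them. I'll check where the filter and TCP should project.

```bash
python3 - <<'E'
from meas import *
for n in("side","scene"):
    i=viewer.camera_info(n); K=np.array([[i["fx"],0,i["cx"]],[0,i["fy"],i["cy"]],[0,0,1]])
    s=robot.get_state(); tip=s["ee_pos"]+.019*s["tool_rot"][:,2]
    p=cv2.projectPoints(np.array([[*ORG,.084],[*ORG,.07],tip,[*SLOT,.075],[*PORT,.077]]),np.array(i["rvec"]),np.array(i["tvec"]),K,None)[0]
    print(n,p.reshape(-1,2).round(1))
i=viewer.camera_info("wrist"); s=robot.get_state(); print(cam(i)[2]-s["ee_pos"], s["tool_rot"].round(3))
im=viewer.grab_frame("wrist"); cv2.imwrite("pics/w2.png",im[:,:,::-1])
print(s["time"])
i=viewer.camera_info("scene"); im=viewer.grab_frame("scene"); cv2.imwrite("pics/sc2.png",im[120:270,200:440,::-1].repeat(3,0).repeat(3,1))
E
```

```text
side [[218.5 282.5]
 [218.8 287.3]
 [217.4 261. ]
 [264.8 216.3]
 [296.5 200.4]]
scene [[386.6 178.9]
 [385.7 181.8]
 [390.3 165.8]
 [293.3 213.4]
 [250.8 210. ]]
[-0.00063229  0.07185573  0.18606829] [[-0.027  1.    -0.001]
 [ 1.     0.027 -0.001]
 [-0.    -0.001 -1.   ]]
9.7
```

View pics/w2.png

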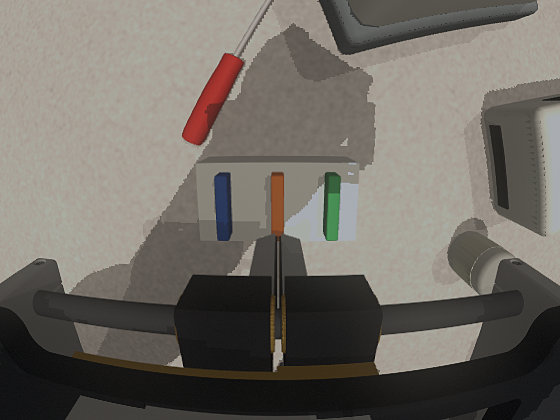

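The wrist view shows the closed fingertips at (277,237) just in front of the orange handle at (277,205). Combined with the side view, the tips look roughly 25 mm higher than the stated 19 mm ahead of the TCP. I'll check by touching the handle's top, whose height I know.

```bash
python3 - <<'E'
from h import *
robot.move_linear([*ORG,.095],velocity=.15)
print(robot.move_linear([*ORG,.066],velocity=.03,threshold=4),st())
robot.move_linear([*ORG,.098],velocity=.15); print(st())
E
```

```text
True t 11.05 pos [0.4991 0.3278 0.0775] F [-2.1 -1.5  8. ] M [-0.4   0.31  0.04] open 0.0007 gf 4.1
t 11.34 pos [0.4991 0.328  0.0983] F [-0.1 -0.8 -0.5] M [-0.02 -0.07 -0.05] open 0.0008 gf 0.0
```

The tips touch the 84 mm high handle at a reported z of about 0.078. So the real tips are at reported z + 6 mm, meaning the reported TCP is about 25 mm lower than the documented grasp point. I'll correct all heights for this.

```bash
cat >> h.py <<'E'
DZ=-.006   # ee z = tip z + DZ (touch-calibrated)
def tip(xy,z): return [xy[0],xy[1],z+DZ]
E
python3 - <<'E'
from meas import *
import pickle
robot.gripper_to(.042)
print(robot.move_linear(tip(ORG,.0625),velocity=.08,threshold=8),st())
robot.gripper_to(.0); print(st())
robot.move_linear(tip(ORG,.155),velocity=.15); print(st())
i=viewer.camera_info("wrist"); im=viewer.grab_frame("wrist"); s=robot.get_state(); cv2.imwrite("pics/w3.png",im[:,:,::-1])
pickle.dump((i,im,s),open("D3.pkl","wb"))
for b in blob(im,(10,6),(215,150,340,300))[:3]:
    m,c,e,a=line(i,b[2],s["ee_pos"][2]-DZ+.0215); d=c-s["ee_pos"][:2]; print(b[0],b[1],m,c,e,a,"tool offs",s["tool_rot"][:2,:2].T@d)
E
```

```text
False t 12.81 pos [0.4988 0.328  0.0565] F [0.1 0.1 1. ] M [-0.08 -0.11  0.03] open 0.0421 gf 0.0
t 13.39 pos [0.4989 0.3278 0.0566] F [-0.1 -0.7  2.1] M [-0.18 -0.02  0.01] open 0.0108 gf 30.0
t 14.16 pos [0.4985 0.3274 0.1482] F [ 0.2  0.6 -0.9] M [ 0.02 -0.07  0.06] open 0.0106 gf 30.0
2052 [277.65545809 248.65204678] [0.4991 0.3345] [0.4991 0.333 ] [11.  57.6] -1.543 tool offs [0.005639   0.00081681]
```

View pics/w3.png

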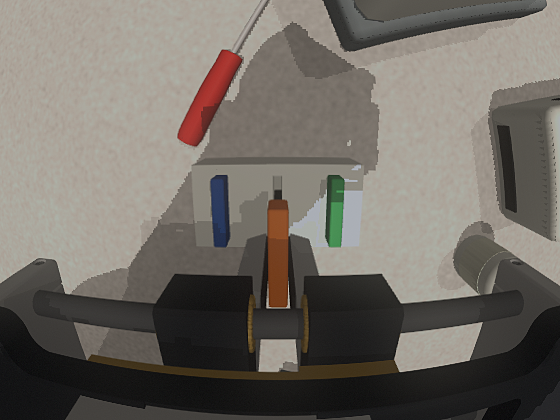

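The filter is held between the fingers, with its handle's far end at (278,202), and the other two are still in place. I'll measure the slot again in the insertion orientation, so any camera offset cancels against the handle measurement.

```bash
python3 - <<'E'
from meas import *
import pickle
R=down(MY); xy=SLOT-R[:2,0]*.055
robot.move_ptp(tip(xy,.155),R); robot.pause(.3); 
i=viewer.camera_info("wrist"); im=viewer.grab_frame("wrist"); s=robot.get_state(); pickle.dump((i,im,s),open("D4.pkl","wb")); cv2.imwrite("pics/w4.png",im[:,:,::-1]); print(st())
T=s["tool_rot"][:2,:2]
for b in blob(im,(13,8),(150,60,420,235),smin=70)[:5]:
    m,c,e,a=line(i,b[2],.075); print("strip",b[0],b[1],c,e,a,"tool",T.T@(c-s["ee_pos"][:2]))
for b in blob(im,(10,6),(215,190,340,320))[:2]:
    m,c,e,a=line(i,b[2],s["ee_pos"][2]-DZ+.0215); print("handle",b[0],b[1],c,e,a,"tool",T.T@(c-s["ee_pos"][:2]))
E
```

```text
t 15.92 pos [ 0.556  -0.0299  0.149 ] F [ 1.  -0.1  0.6] M [-0.06 -0.1   0.01] open 0.0109 gf 30.0
strip 700 [277.52714286 216.96428571] [ 0.5552 -0.0341] [30.4 16.1] 1.306 tool [-0.0042664   0.00030722]
strip 310 [289.5       145.2516129] [0.5796 0.0203] [62.2  2.5] 1.316 tool [0.0545713  0.00994283]
strip 308 [265.5 145. ] [0.5612 0.0256] [61.4  2.5] 1.306 tool [ 0.05497619 -0.00920099]
handle 2156 [277.55055659 253.15306122] [ 0.5575 -0.0267] [62.9 11. ] 1.311 tool [0.00347595 0.0006329 ]
```

The slot at (0.5704, 0.0230) agrees with the earlier value. After removing the visible end face from the handle mask, the handle's offset in the tool is about (1.0, 0.6) mm. Now I'll insert it.

```bash
python3 - <<'E'
from h import *
R=down(MY); xy=np.array([.5703,.0229])-R[:2,:2]@[.001,.0006]
robot.move_linear(tip(xy,.135),velocity=.1)
print(robot.move_linear(tip(xy,.112),velocity=.04,threshold=6),st())
E
```

```text
False t 17.37 pos [0.5695 0.0222 0.1061] F [-0.7 -0.1 -0. ] M [-0.1  -0.04 -0.03] open 0.0105 gf 30.0
```

```bash
python3 - <<'E'
from h import *
R=down(MY); xy=np.array([.5703,.0229])-R[:2,:2]@[.001,.0006]
print(robot.move_linear(tip(xy,.0765),velocity=.05,threshold=8),st())
robot.gripper_to(.042); print(st())
robot.move_linear(tip(xy,.13),velocity=.12); robot.pause(.1); print(st())
robot.move_linear(tip(xy-R[:2,0]*.055,.155),velocity=.2)
im=viewer.grab_frame("wrist"); cv2.imwrite("pics/w5.png",im[60:300,130:430,::-1].repeat(2,0).repeat(2,1))
E
```

```text
True t 18.02 pos [0.569  0.0221 0.0714] F [-0.6  0.5  5.6] M [-0.15  0.04  0.02] open 0.0110 gf 30.0
t 18.69 pos [0.5687 0.0219 0.0714] F [ 0.2 -0.4 -0.6] M [ 0.01 -0.05 -0.03] open 0.0419 gf 0.0
t 19.38 pos [0.569  0.0219 0.1232] F [ 0.1 -0.5 -0.9] M [-0.04 -0.09  0.03] open 0.0421 gf 0.0
```

View pics/w5.png

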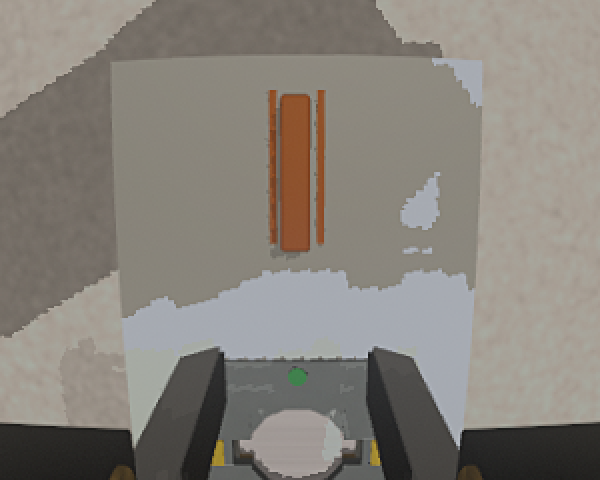

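The filter is home: its handle sits between the two strips, at crop (295,172), and contact came at the expected height. Next is the cap.

```bash
python3 - <<'E'
from meas import *
R=down(CY+np.pi/2)
robot.move_linear(tip(SLOT-down(MY)[:2,0]*.055,.17),velocity=.2)
robot.move_ptp(tip(CAP,.10),R); robot.gripper_to(.05)
print(robot.move_linear(tip(CAP,.0335),velocity=.08,threshold=6),st())
robot.gripper_to(0); print(st())
robot.move_linear(tip(CAP,.14),velocity=.15)
R=down(MY+np.pi/2)
robot.move_ptp(tip(PORT-R[:2,0]*.07,.14),R); robot.pause(.3)
i=viewer.camera_info("wrist"); im=viewer.grab_frame("wrist"); s=robot.get_state(); cv2.imwrite("pics/w6.png",im[:,:,::-1]); print(st())
T=s["tool_rot"][:2,:2]
for n,h,box,z,k in [("red",(0,7),(200,190,350,330),s["ee_pos"][2]-DZ+.0295,{}),("yel",(25,6),(180,60,380,230),.077,{}),("gdot",(70,20),(180,60,380,230),.077,dict(smin=60,vmin=30))]:
    for b in blob(im,h,box,**k)[:3]:
        m,c,e,a=line(i,b[2],z); print(n,b[0],b[1].round(1),m,c,e,a,"tool",(T.T@(c-s["ee_pos"][:2])).round(4))
E
```

```text
False t 23.73 pos [ 0.5428 -0.2644  0.0279] F [0.2 0.  0.2] M [ 0.1  -0.13  0.08] open 0.0498 gf 0.0
t 24.38 pos [ 0.5424 -0.2644  0.0274] F [-0.7 -0.4 -0.9] M [ 0.13 -0.08  0.03] open 0.0138 gf 30.0
t 26.58 pos [ 0.6055 -0.1164  0.1339] F [ 0.1  0.7 -0.7] M [ 0.01 -0.17 -0.05] open 0.0136 gf 30.0
red 613 [277.5 268.9] [ 0.6062 -0.1171] [ 0.6068 -0.1171] [ 4.9 34.2] -0.263 tool [-0.0014 -0.0003]
yel 200 [279.3  77. ] [ 0.5025 -0.0882] [ 0.5024 -0.0884] [13.3  7.7] 1.307 tool [0.1069 0.0005]
yel 180 [279.1 175.8] [ 0.5743 -0.1075] [ 0.5744 -0.1076] [12.1  7.7] 1.269 tool [0.0324 0.0005]
gdot 94 [328.9 127.1] [ 0.5479 -0.062 ] [ 0.5479 -0.0619] [7.4 7.5] -0.062 tool [0.0697 0.0378]
gdot 90 [229.4 127.1] [ 0.5289 -0.1337] [ 0.5288 -0.1336] [6.8 7.5] -0.236 tool [ 0.0697 -0.0364]
```

View pics/w6.png

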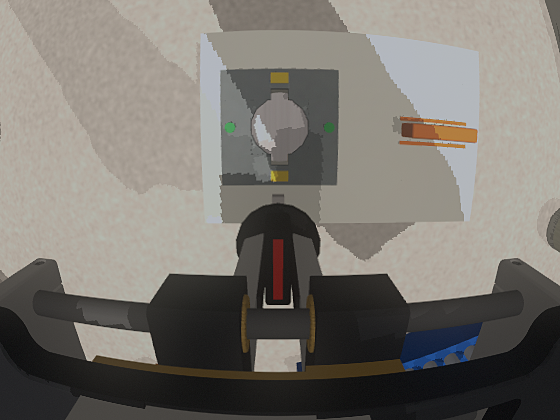

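The cap is held upright, with its red line at (277,269) lined up with the notches. The port is at (0.5384, -0.0979). Now I'll insert it and push down.

```bash
cat >> h.py <<'E'
RP=down(MY+np.pi/2); PXY=np.array([.5384,-.0979])-RP[:2,:2]@[-.0007,-.0003]
E
python3 - <<'E'
from h import *
robot.move_linear(tip(PXY,.125),velocity=.12)
print(robot.move_linear(tip(PXY,.1035),velocity=.04,threshold=3),st())
print(robot.move_linear(tip(PXY,.0985),velocity=.02,threshold=10),st()); robot.pause(.3); print(st())
print(robot.move_linear(tip(PXY,.088),velocity=.02,threshold=20),st()); robot.pause(.2); print(st())
E
```

```text
False t 28.02 pos [ 0.5379 -0.0973  0.0976] F [-0.4 -0.1 -0.5] M [ 0.01 -0.11 -0.03] open 0.0137 gf 30.0
False t 28.43 pos [ 0.538  -0.0975  0.0927] F [ 0.5 -0.9  2.1] M [-0.11 -0.31  0.03] open 0.0137 gf 30.0
t 28.73 pos [ 0.538  -0.0975  0.0926] F [ 1.6 -1.3  1.3] M [-0.25 -0.57  0.03] open 0.0141 gf 30.0
True t 29.23 pos [ 0.5383 -0.0974  0.0832] F [-2.2  0.1 13.8] M [-0.09  0.7   0.  ] open 0.0141 gf 30.0
t 29.43 pos [ 0.5383 -0.0975  0.0832] F [-2.9 -0.3 14.2] M [-0.1   0.79  0.01] open 0.0134 gf 30.0
```

```bash
python3 - <<'E'
from h import *
y0=MY+np.pi/2; q=robot.get_state()["qpos"]
c=np.array([.5384,-.0979])
for a in (.4,.8,1.2,1.5):
    R=down(y0-a); p=c-R[:2,:2]@[-.0007,-.0003]
    robot.move_linear([*p,.0822],velocity=.02,frame=R) if 0 else robot.goto_joints(robot.ik([*p,.0822],R))
    s=robot.get_state(); print(a,st(),"yaw turned",round(y0-np.arctan2(s["tool_rot"][1,1],s["tool_rot"][0,1]),3))
E
```

```text
0.4 t 29.88 pos [ 0.5384 -0.0974  0.0831] F [-5.  -1.8 23.2] M [-0.62  1.35  0.09] open 0.0137 gf 30.0 yaw turned 0.4
0.8 t 30.31 pos [ 0.5384 -0.0974  0.0831] F [-6.1 -2.1 25.4] M [-0.81  1.86  0.07] open 0.0138 gf 30.0 yaw turned 0.8
1.2 t 30.75 pos [ 0.5384 -0.0974  0.083 ] F [-8.  -2.  27.3] M [-0.63  2.44  0.12] open 0.0137 gf 30.1 yaw turned 1.2
1.5 t 31.12 pos [ 0.5386 -0.0974  0.083 ] F [-8.1 -1.8 26.9] M [-0.44  2.4   0.17] open 0.0139 gf 30.1 yaw turned 1.501
```

```bash
python3 - <<'E'
from meas import *
y0=MY+np.pi/2; c=np.array([.5384,-.0979])
for a in (1.55,1.6):
    R=down(y0-a); p=c-R[:2,:2]@[-.0007,-.0003]
    robot.goto_joints(robot.ik([*p,.0822],R)); print(a,st())
    if robot.get_state()["moment"][2]>.4: break
robot.pause(.5); s=robot.get_state(); print(st(), "turned",y0-np.arctan2(s["tool_rot"][1,1],s["tool_rot"][0,1]))
i=viewer.camera_info("wrist"); im=viewer.grab_frame("wrist"); cv2.imwrite("pics/w7.png",im[:,:,::-1])
for b in blob(im,(0,7),(200,190,350,330))[:2]:
    m,cc,e,a=line(i,b[2],.1187); print("red",b[0],b[1],cc,e,a,"wing turned",(MY-a)%np.pi)
E
```

```text
1.55 t 31.37 pos [ 0.5389 -0.0974  0.0831] F [-7.6 -0.5 25.6] M [-0.26  1.93  0.2 ] open 0.0138 gf 30.0
1.6 t 31.62 pos [ 0.5391 -0.0974  0.0831] F [-5.6 -1.4 24.7] M [-0.28  1.66  0.3 ] open 0.0137 gf 30.1
t 32.12 pos [ 0.5391 -0.0974  0.0831] F [-5.8 -1.  24.5] M [-0.14  1.66  0.38] open 0.0138 gf 30.1 turned 1.599674398597449
red 626 [277.46485623 268.81469649] [ 0.5396 -0.0983] [34.4  5.4] 1.29 wing turned 1.5915928
```

View pics/w7.png

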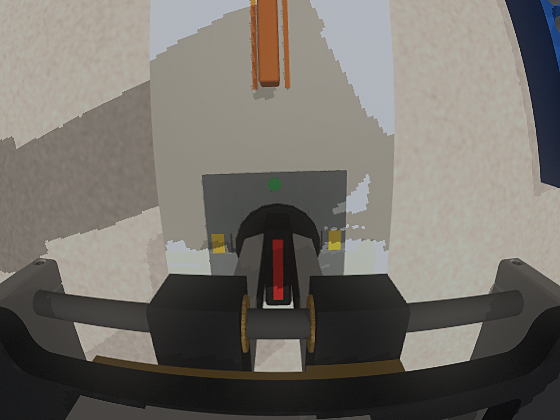

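The wing at (277,269) points at the green dot at (275,184) and has turned about 1.59 rad to the stop. It is still pushed down at about 24 N and gripped at 30 N, and the filter at (268,40) hasn't moved.

```bash
python3 -c "
from rig import robot, viewer
print(robot.sign_off())"
```

```text
the job is handed in; nothing more can be done
None
```

The job is handed in at about 32 s: the orange filter is home in the slot and released, and the lamp cap is in the port, pushed fully down, turned about 1.59 rad to the stop and still gripped; no verdict was returned.

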